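# Slide the pepper mill back between the tins

### The arm

A 6-joint arm with a two-finger parallel gripper is mounted at the origin on the work surface. World frame = base frame: x ahead of the robot, y to its left, z up, the work surface at z = 0. Lengths are in m, angles in rad, forces in N, time in s.
With the tool pointing down it reaches from about 0.2 to 0.875 m from the base axis. Payload 3.4 kg.
Tool frame: the origin (TCP) lies between the finger pads; the fingertips stand 8 mm ahead of it and the grasp point (between the pads) lies 11 mm behind it (r.tip_reach is the distance from the TCP to the fingertips, in m); z points along the fingers, y is the line along which they close (so a half turn about z gives the same grasp; the last joint's range is limited). The gripper opens to 94 mm and grips with 3 to 60 N. Pads are 16 mm wide; open, the fingers measure 119 mm over their backs; the gripper's body (75 mm by 177 mm) begins 78 mm behind the grasp point.
Start: joints at [-1.344, 0.276, 1.505, -0, 1.361, -0.121], TCP at [0.196, -0.541, 0.213] pointing down, gripper open.
Joint ranges: [-2.89, 2.89], [-0.75, 2.08], [0.22, 2.7], [-1.18, 4.32], [0.11, 2.71], [-2.7, 2.7]. Speed limits (rad/s): [2.57, 2.57, 3.14, 3.14, 3.14, 3.14].

### API

Orientations are given as a rotation vector (axis times angle).
In Python, from cell import r, hand, solver, get_image, get_calibration, job gives the robot as it stands. Calls block until the motion is done:
- r.move_pose(position, orientation): joint-space move of the TCP to a pose.
- r.move_l(position, ori=None, velocity=0.15, threshold=None): straight line of the TCP; ori=None keeps the orientation; velocity is the mean speed in m/s. With threshold (N) it stops when the force on the tool has changed by that much, and returns True; else False.
- r.goto_joints(angles): joint-space move.
- hand.command_gripper(opening, grip_force=None): finger opening in m; grip_force is the grip in N (None keeps the last); returns when the fingers have stopped.
- r.hold(seconds).
- solver.solve_ik(position, orientation): joint angles nearest the present ones, or None.
- r.get_obs(): the state.
- get_image(name): name is "scene" or "top"; returns the picture (480x640x3 uint8, red, green, blue); there is no depth.
- get_calibration(name): a dict with "vfov" (degrees; the focal length in pixels is half the picture's height over the tangent of half this angle, whatever the lens; pixels are square), "cx", "cy" (the principal point, pixels), "cam_to_world" (4x4, takes a point from camera to world coordinates). Camera axes: x right, y up, looking along -z (the intrinsics and any distortion apply to the point x, -y, -z); pixel columns grow to the right and rows downward; lengths in m; the calibration is good to about 2 mm. A picture is of the moment at which its call begins. get_calibration takes no time and is no camera call.
A pose or a line that the arm cannot do raises r.IKError and nothing moves.
- job.sign_off(): hands the job in; it is judged then, once.
The state is a dict: "t": time; "qpos": joint angles; "dq": joint speeds; "tau": joint torques, N m; "tcp_pos": TCP position; "tool_rot": TCP orientation; "force": force on the tool from outside, world axes, zero at the start; "torque": the same for the moment, N m; "gripper_width": finger opening in m; "grip_force": force on a finger pad.
Only numpy, scipy, OpenCV 4.12 (cv2) and the standard library are available. Lean on these libraries where they do the work, as an engineer would, in place of code of your own. Each camera call takes 0.05 s, during which the arm holds its last target. There are 200 camera calls.

### The job

Push the tall pepper mill across the worktop into the gap between the two tins, until its foot stands against the ledge, about midway and touching neither tin. It is tall and narrow and tips easily, so push it gently and low on its foot with the fingertips or the outside of the fingers: it must stay upright and on the worktop, and must not be gripped or lifted. Leave everything else where it is, and draw back clear when done.

Things in the scene. Friction and masses are not known exactly. Their poses are not given: they have to be found in the camera images.
- mill: the tall pepper mill to be moved: turned dark wood with a steel ball on top, 215 mm tall and only 58 mm across at its round foot (straight-sided up to 36 mm, then a waist 38 mm across, head 53 mm across); 0.25 to 0.5 kg. Pushed more than about 40 mm above the worktop it may tip. It stands in front of the row, to the left or right. Origin: centre of its underside, z up
- salt: salt mill, a bystander: the same pattern and wood (foot 58 mm across) but only 125 mm tall; stands on the other side from the pepper mill. Origin: centre of its underside
- ledge: white boxed-in ledge with a wooden top along the back of the worktop, 1600 mm long, 90 mm high, 200 mm deep, fixed; its near face is upright and flat down to the worktop. Origin: middle of the bottom edge of that near face; x points away from the robot into the ledge, y along the face to the left, z up. It may be turned a few degrees
- tin_a: closed round tin, bare metal, 84 mm across, 100 mm tall, standing within 10 mm of the ledge. Origin: centre of its underside. The other tin may stand to its left or right, with a clear gap of about 116 to 150 mm between the two
- tin_b: closed round tin, bare metal, 84 mm across, 75 mm tall, standing within 10 mm of the ledge on the other side of the gap. Origin: centre of its underside
- tray: rubberwood tray, a bystander at the left of the worktop, 280 x 220 x 28 mm (x, y, z). Origin: centre of its underside
- bowl: purple ceramic bowl in the tray, a bystander, 144 mm across, 65 mm tall. Origin: centre of its underside
- tub: clear plastic tub, open, a bystander at the right of the worktop, 170 x 120 x 75 mm (x, y, z). Origin: centre of its underside
- spoon: steel teaspoon, a bystander, 145 mm long, lying at the right between the mills and the tub, pointing away from the robot, less than 25 mm high. Origin: middle of its length, x along it

How it is judged:
By the outcome, as a careful person would: the job done as asked, in the order asked, and still so for the second after the job is handed in, with the robot touching nothing.
It also fails if it takes over 58 s, if anything falls off the work surface, if the arm or the gripper's body presses on something with over 40 N, if the wrist force passes 120 N, or if a joint passes its speed limit or range.

## Working session

There is one attempt and no reset: what is moved stays moved. The work goes in short steps, each a Python script; the robot and the scene stay as the last script left them, time stands still between calls to the robot, and variables do not carry over. Pictures are saved under pics/ and viewed, at most 10 in all, crops included, and the job is handed in when it is done.

```bash
ls; mkdir -p pics; python3 - <<'E'
from cell import r,get_image,get_calibration
import cv2
for n in("scene","top"):
    cv2.imwrite(f"pics/{n}0.png",get_image(n)[:,:,::-1]); print(n,get_calibration(n))
o=r.get_obs();print(o['t'],o['tool_rot'],r.tip_reach,o['gripper_width'])
E
```

```text
pics
scene {'vfov': 55.92896304133988, 'cx': 315.61756537051554, 'cy': 241.1350142395849, 'cam_to_world': array([[-0.73952422, -0.38744224,  0.55044748,  1.27502948],
       [ 0.67298446, -0.44256652,  0.5926439 ,  0.79602738],
       [ 0.01399434,  0.80871712,  0.58803127,  0.81589871],
       [ 0.        ,  0.        ,  0.        ,  1.        ]])}
top {'vfov': 45.46791950094385, 'cx': 321.9121707374527, 'cy': 232.54610350448743, 'cam_to_world': array([[ 0.02025862,  0.98677223, -0.16084203,  0.30567349],
       [-0.99978489,  0.01927925, -0.00764747, -0.01844519],
       [-0.0044454 ,  0.16096236,  0.98695053,  1.68075842],
       [ 0.        ,  0.        ,  0.        ,  1.        ]])}
0.1 [-3.09269146e+00 -5.43281270e-01  1.10318590e-04] 0.008 0.09395066562017373
```

View pics/scene0.png

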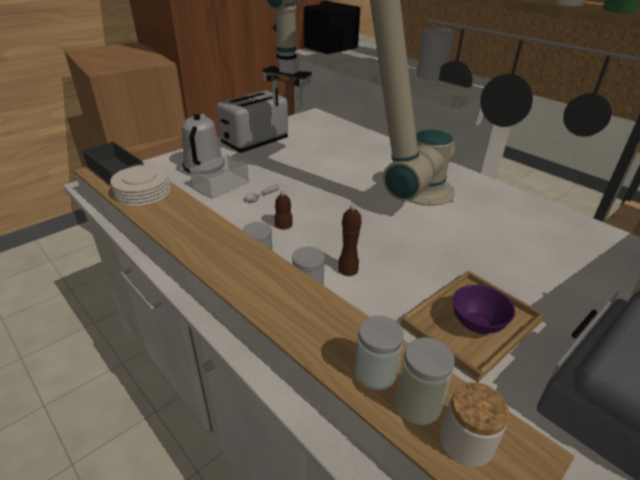

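View pics/top0.png

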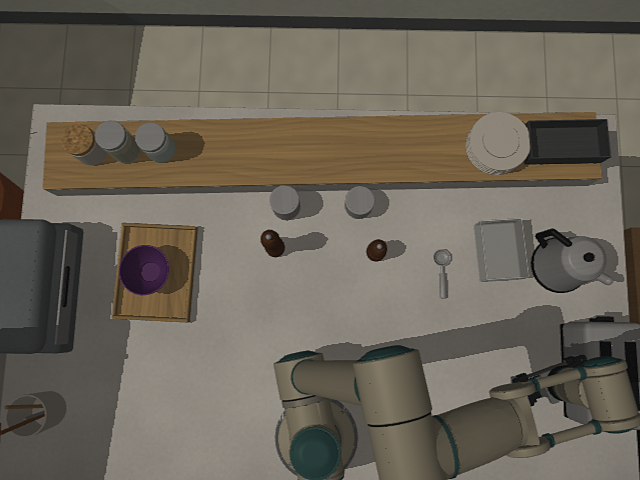

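The scene view shows the pepper mill (350,240), salt mill (283,212) and tins (308,265) and (257,237). The top view shows the mill head (270,238), salt (376,250), tins (285,200) and (360,200), and the ledge front edge at row ~190. I'll enlarge the top view.

```bash
python3 - <<'E'
import cv2
a=cv2.imread("pics/top0.png")[165:285,245:405]
cv2.imwrite("pics/c1.png",cv2.resize(a,None,fx=5,fy=5,interpolation=cv2.INTER_CUBIC))
a=cv2.imread("pics/scene0.png")[180:300,230:390]
cv2.imwrite("pics/c2.png",cv2.resize(a,None,fx=5,fy=5,interpolation=cv2.INTER_CUBIC))
E
```

```text
(no output)
```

View pics/c1.png

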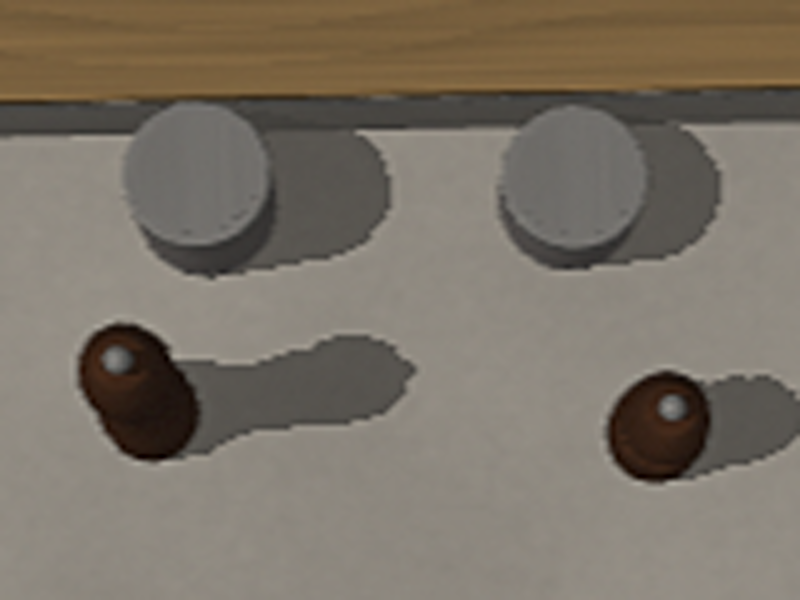

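View pics/c2.png

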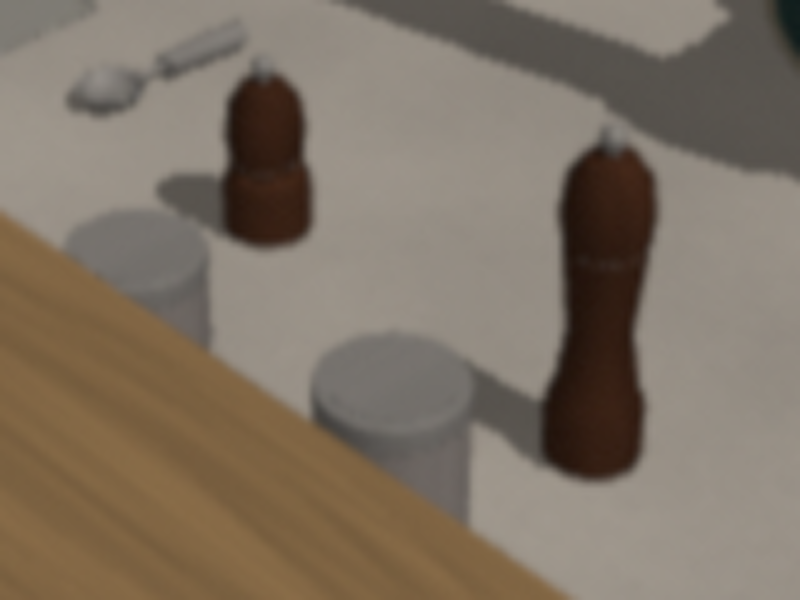

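```bash
cat > h.py <<'E'
import numpy as np
from cell import get_calibration
def px(n,u,v,z):
    c=get_calibration(n);f=240/np.tan(np.radians(c['vfov'])/2);T=c['cam_to_world']
    d=T[:3,:3]@np.array([(u-c['cx'])/f,-(v-c['cy'])/f,-1]);o=T[:3,3]
    return (o+d*(z-o[2])/d[2]).round(4)[:2]
def t(u,v,z): return px("top",245+u/5-.4,165+v/5-.4,z)
def s(u,v,z): return px("scene",230+u/5-.4,180+v/5-.4,z)
E
python3 - <<'E'
from h import *
print("tinL",t(197,174,.1),t(124,174,.1),t(270,174,.1),"tinR",t(574,177,.075),t(501,177,.075),t(647,177,.075))
print("mill foot",t(150,411,0.0),"ball",t(118,358,.21),"salt ball",t(672,407,.12),"saltfoot",t(652,434,.0))
print("ledge base",t(0,135,0),t(470,129,0),t(800,123,0),"top",t(0,102,.09),t(800,88,.09))
print("scene: tinL",s(392,382,.1),"tinR",s(137,252,.075),"mill foot",s(593,455,0),"ball",s(614,138,.21),"salt ball",s(263,68,.12),"foot",s(267,222,0))
print("ledge far", px("top",44,190,.09),px("top",602,180,.09))
E
```

```text
tinL [0.656  0.1028] [0.6552 0.144 ] [0.6568 0.0615] tinR [ 0.664  -0.1115] [ 0.6632 -0.0697] [ 0.6648 -0.1533]
mill foot [0.5341 0.1338] ball [0.533  0.1324] salt ball [ 0.5256 -0.164 ] saltfoot [ 0.5262 -0.1635]
ledge base [0.6999 0.2298] [ 0.709 -0.053] [ 0.7165 -0.2515] top [0.6981 0.2173] [ 0.715 -0.239]
scene: tinL [0.6635 0.1097] tinR [ 0.6717 -0.102 ] mill foot [0.5372 0.1388] ball [0.5384 0.1384] salt ball [ 0.5327 -0.1571] foot [ 0.5272 -0.1654]
ledge far [0.6725 0.7896] [ 0.7322 -0.8012]
```

```bash
cat >> h.py <<'E'
from scipy.spatial.transform import Rotation as R
def ori(deg,th=45,s=1):
    a=np.array([np.cos(np.radians(deg)),np.sin(np.radians(deg)),0]);t=np.radians(th);k=np.array([0,0,1.])
    z=a*np.sin(t)-k*np.cos(t);x=s*(a*np.cos(t)+k*np.sin(t))
    return a,R.from_matrix(np.c_[x,np.cross(z,x),z]).as_rotvec()
OFF=.021+.0113   # mill centre to TCP along the cradle axis, opening 40 mm
E
python3 - <<'E'
from h import *
from cell import solver
for deg,m in((-65,[.535,.135]),(-65,[.535,0]),(0,[.535,0]),(2,[.678,0])):
  for s_ in(1,-1):
    a,o=ori(deg,45,s_)
    for d,z in((OFF,.018),(OFF+.05,.018),(OFF+.05,.3)):
        q=solver.solve_ik(np.r_[m,z]-a*d,o);print(deg,m,s_,d,z,None if q is None else np.round(q,2))
E
```

```text
-65 [0.535, 0.135] 1 0.0323 0.018 [ 0.67  0.6   1.86 -0.88  1.1  -2.32]
-65 [0.535, 0.135] 1 0.08230000000000001 0.018 [ 0.75  0.62  1.82 -0.82  1.16 -2.3 ]
-65 [0.535, 0.135] 1 0.08230000000000001 0.3 None
-65 [0.535, 0.135] -1 0.0323 0.018 [ 0.67  0.6   1.86 -0.88  1.1   0.82]
-65 [0.535, 0.135] -1 0.08230000000000001 0.018 [ 0.75  0.62  1.82 -0.82  1.16  0.84]
-65 [0.535, 0.135] -1 0.08230000000000001 0.3 [ 0.75  0.32  1.5  -0.74  1.61  0.4 ]
-65 [0.535, 0] 1 0.0323 0.018 [ 0.45  0.53  2.06 -1.08  0.93 -2.28]
-65 [0.535, 0] 1 0.08230000000000001 0.018 [ 0.55  0.54  2.04 -1.01  0.98 -2.26]
-65 [0.535, 0] 1 0.08230000000000001 0.3 None
-65 [0.535, 0] -1 0.0323 0.018 [ 0.45  0.53  2.06 -1.08  0.93  0.87]
-65 [0.535, 0] -1 0.08230000000000001 0.018 [ 0.55  0.54  2.04 -1.01  0.98  0.88]
-65 [0.535, 0] -1 0.08230000000000001 0.3 [ 0.55  0.18  1.7  -0.79  1.43  0.3 ]
0 [0.535, 0] 1 0.0323 0.018 [-0.3   0.42  2.66  2.82  0.72 -1.54]
0 [0.535, 0] 1 0.08230000000000001 0.018 None
0 [0.535, 0] 1 0.08230000000000001 0.3 [-0.39 -0.37  2.17  0.46  0.65  0.91]
0 [0.535, 0] -1 0.0323 0.018 [-0.3   0.42  2.66  2.82  0.72  1.6 ]
0 [0.535, 0] -1 0.08230000000000001 0.018 None
0 [0.535, 0] -1 0.08230000000000001 0.3 [-0.39 -0.37  2.17  0.46  0.65 -2.23]
2 [0.678, 0] 1 0.0323 0.018 [-0.21  0.45  2.32  2.72  0.44 -1.36]
2 [0.678, 0] 1 0.08230000000000001 0.018 [-0.25  0.43  2.44  2.73  0.52 -1.41]
2 [0.678, 0] 1 0.08230000000000001 0.3 [-0.25 -0.1   2.    0.42  0.52  1.  ]
2 [0.678, 0] -1 0.0323 0.018 [-0.21  0.45  2.32  2.72  0.44  1.78]
2 [0.678, 0] -1 0.08230000000000001 0.018 [-0.25  0.43  2.44  2.73  0.52  1.73]
2 [0.678, 0] -1 0.08230000000000001 0.3 [-0.25 -0.1   2.    0.42  0.52 -2.15]
```

```bash
python3 - <<'E'
from h import *
from cell import solver
f=lambda q:None if q is None else np.round(q,2).tolist()
for deg,m in((-52,[.535,.135]),(-52,[.57,0])):
    a,o=ori(deg,45,-1)
    for d,z in((OFF,.018),(OFF+.05,.018),(OFF+.05,.3)): print(deg,m,d,z,f(solver.solve_ik(np.r_[m,z]-a*d,o)))
for th in(30,35,40,45):
  for deg in(-12,0,12):
    for x,z in((.52,.02),(.52,.3),(.57,.02),(.678,.02)):
      a,o=ori(deg,th,-1);print(th,deg,x,z,f(solver.solve_ik(np.r_[x,0,z]-a*OFF,o)))
E
```

```text
-52 [0.535, 0.135] 0.0323 0.018 [0.68, 0.55, 2.02, -1.06, 0.95, 0.84]
-52 [0.535, 0.135] 0.08230000000000001 0.018 [0.78, 0.56, 2.0, -0.99, 1.0, 0.85]
-52 [0.535, 0.135] 0.08230000000000001 0.3 [0.78, 0.21, 1.66, -0.79, 1.44, 0.3]
-52 [0.57, 0] 0.0323 0.018 None
-52 [0.57, 0] 0.08230000000000001 0.018 None
-52 [0.57, 0] 0.08230000000000001 0.3 [0.51, 0.1, 1.8, -0.83, 1.24, 0.13]
30 -12 0.52 0.02 None
30 -12 0.52 0.3 [-0.08, -0.17, 1.9, -0.08, 0.9, -1.4]
30 -12 0.57 0.02 None
30 -12 0.678 0.02 [-0.05, 0.39, 2.08, -0.48, 0.17, -0.96]
30 0 0.52 0.02 None
30 0 0.52 0.3 [-0.24, -0.19, 1.91, 0.15, 0.91, -1.87]
30 0 0.57 0.02 None
30 0 0.678 0.02 [-0.15, 0.39, 2.09, 0.49, 0.16, -2.19]
30 12 0.52 0.02 None
30 12 0.52 0.3 [-0.38, -0.17, 1.9, 0.34, 0.99, -2.29]
30 12 0.57 0.02 None
30 12 0.678 0.02 None
35 -12 0.52 0.02 [-0.06, 0.26, 2.48, 3.53, 0.23, 1.32]
35 -12 0.52 0.3 [-0.06, -0.21, 1.97, -0.12, 0.78, -1.36]
35 -12 0.57 0.02 [-0.05, 0.3, 2.38, 3.69, 0.17, 1.16]
35 -12 0.678 0.02 None
35 0 0.52 0.02 [-0.26, 0.25, 2.51, 2.52, 0.26, 1.96]
35 0 0.52 0.3 [-0.26, -0.23, 1.99, 0.21, 0.8, -1.93]

[... 789 characters left out ...]
87, -2.56]
40 12 0.57 0.02 [-0.42, 0.34, 2.46, 2.12, 0.46, 2.03]
40 12 0.678 0.02 [-0.31, 0.42, 2.23, 1.94, 0.35, 2.33]
45 -12 0.52 0.02 [-0.03, 0.41, 2.66, 3.34, 0.71, 1.55]
45 -12 0.52 0.3 [-0.03, -0.27, 2.12, -0.25, 0.53, -1.22]
45 -12 0.57 0.02 [-0.02, 0.41, 2.54, 3.38, 0.59, 1.51]
45 -12 0.678 0.02 [-0.02, 0.45, 2.3, 3.49, 0.41, 1.39]
45 0 0.52 0.02 None
45 0 0.52 0.3 [-0.32, -0.3, 2.13, 0.42, 0.59, -2.16]
45 0 0.57 0.02 [-0.26, 0.4, 2.57, 2.82, 0.63, 1.64]
45 0 0.678 0.02 [-0.19, 0.45, 2.32, 2.82, 0.42, 1.73]
45 12 0.52 0.02 [-0.58, 0.41, 2.66, 2.3, 0.73, 1.65]
45 12 0.52 0.3 None
45 12 0.57 0.02 [-0.48, 0.41, 2.54, 2.3, 0.64, 1.78]
45 12 0.678 0.02 [-0.34, 0.45, 2.3, 2.23, 0.49, 2.01]
```

```bash
cat > leg1.py <<'E'
from h import *
from cell import r,hand,solver,get_image
import cv2
a,o=ori(-62,45,-1)
P=lambda m,d,z:np.r_[m,z]-a*(OFF+d)
m0=np.array([.5355,.136]);m1=np.array([.55,0.])
for m,d,z in((m0,.05,.33),(m0,.05,.018),(m0,0,.018),(m1,0,.018),(m1,.06,.018)):
    assert solver.solve_ik(P(m,d,z),o) is not None,(m,d,z)
p=r.get_obs()['tcp_pos'];r.move_l(np.r_[p[:2],.36],velocity=.25)
r.move_pose(P(m0,.05,.33),o)
hand.command_gripper(.040)
r.move_l(P(m0,.05,.018),velocity=.2)
print(r.move_l(P(m0,.002,.018),velocity=.06,threshold=8),r.get_obs()['force'].round(1))
r.move_l(P(m1,0,.018),velocity=.035)
print(r.get_obs()['force'].round(1),r.get_obs()['tcp_pos'].round(4))
r.move_l(P(m1,.06,.018),velocity=.1)
cv2.imwrite("pics/top1.png",get_image("top")[:,:,::-1]);cv2.imwrite("pics/scene1.png",get_image("scene")[:,:,::-1])
print(r.get_obs()['t'],r.get_obs()['qpos'].round(2))
a=cv2.imread("pics/top1.png")[165:285,245:405]
b=cv2.imread("pics/scene1.png")[180:300,230:390]
cv2.imwrite("pics/c3.png",cv2.resize(a,None,fx=5,fy=5,interpolation=cv2.INTER_CUBIC))
cv2.imwrite("pics/c4.png",cv2.resize(b,None,fx=5,fy=5,interpolation=cv2.INTER_CUBIC))
E
python3 leg1.py
```

```text
False [ 0.4 -0.2  0.1]
[0.6 2.6 0.3] [0.5348 0.0286 0.018 ]
12.2583 [ 0.56  0.54  2.05 -1.04  0.96  0.87]
```

View pics/c3.png

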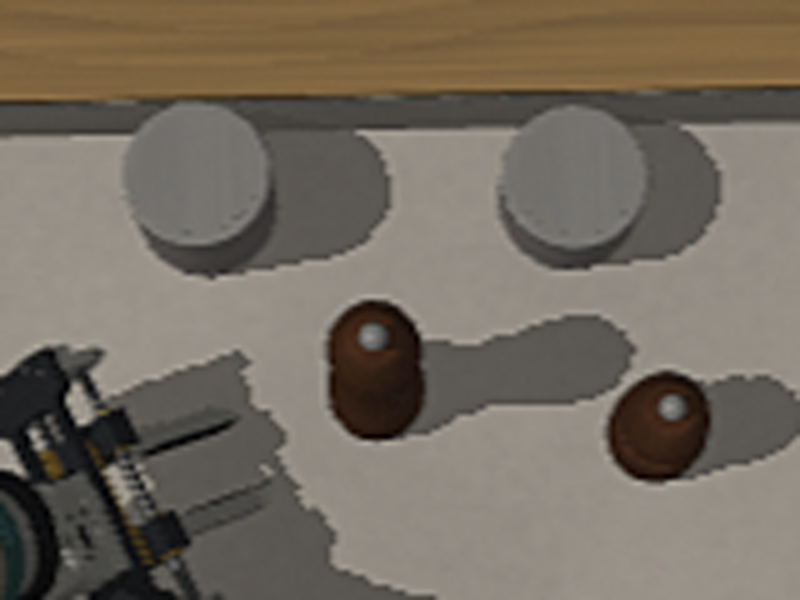

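View pics/c4.png

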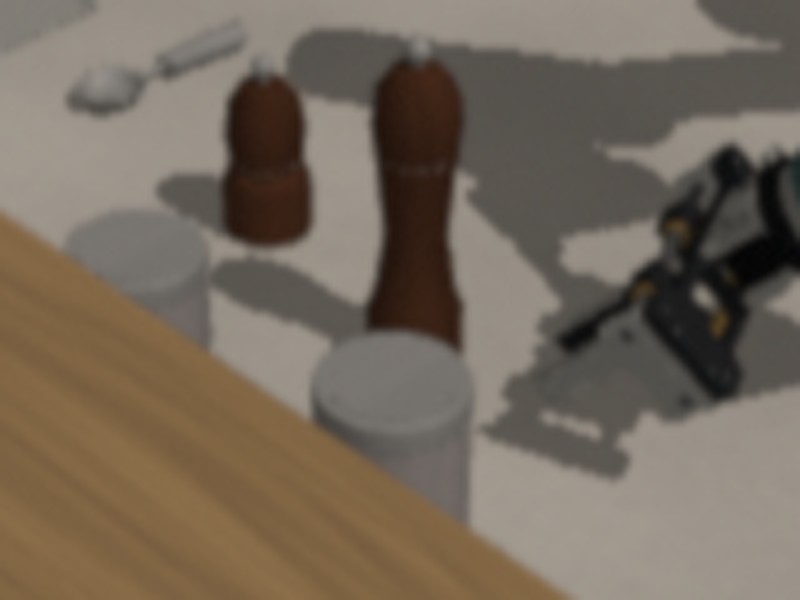

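The mill stands upright in front of the gap, with its ball at crop (373,336) and foot at about (377,391). The tins and salt haven't moved.

```bash
python3 - <<'E'
from h import *
from cell import solver
print(t(373,336,.21),t(377,390,0),s(419,50,.21))
f=lambda q:None if q is None else np.round(q,2).tolist()
for th in(40,42,45):
  for deg in(-12,-6,0,6):
    a,o=ori(deg,th,-1)
    print(th,deg,*[f(solver.solve_ik(np.r_[x,.0,.02]-a*OFF,o)) for x in(.505,.51,.52,.55,.68)])
E
```

```text
[0.5472 0.    ] [ 5.493e-01 -4.000e-04] [0.553  0.0063]
40 -12 [-0.05, 0.31, 2.6, 3.37, 0.47, 1.49] [-0.05, 0.31, 2.59, 3.37, 0.46, 1.48] [-0.05, 0.32, 2.57, 3.39, 0.44, 1.47] [-0.04, 0.33, 2.5, 3.42, 0.4, 1.44] [-0.03, 0.42, 2.22, 3.69, 0.22, 1.17]
40 -6 [-0.18, 0.31, 2.62, 3.04, 0.49, 1.6] [-0.18, 0.31, 2.61, 3.04, 0.48, 1.6] [-0.17, 0.31, 2.59, 3.05, 0.46, 1.61] [-0.15, 0.33, 2.52, 3.07, 0.4, 1.6] [-0.1, 0.42, 2.24, 3.15, 0.21, 1.56]
40 0 [-0.31, 0.3, 2.63, 2.72, 0.51, 1.7] [-0.3, 0.31, 2.62, 2.73, 0.5, 1.71] [-0.29, 0.31, 2.6, 2.73, 0.48, 1.72] [-0.26, 0.32, 2.53, 2.73, 0.42, 1.75] [-0.17, 0.41, 2.24, 2.64, 0.23, 1.93]
40 6 [-0.43, 0.31, 2.62, 2.43, 0.52, 1.79] [-0.42, 0.31, 2.61, 2.43, 0.52, 1.8] [-0.41, 0.31, 2.59, 2.43, 0.5, 1.82] [-0.36, 0.33, 2.52, 2.42, 0.45, 1.87] [-0.24, 0.42, 2.24, 2.24, 0.28, 2.18]
42 -12 [-0.04, 0.34, 2.64, 3.35, 0.58, 1.52] [-0.04, 0.35, 2.62, 3.35, 0.56, 1.52] [-0.04, 0.35, 2.6, 3.36, 0.54, 1.51] [-0.04, 0.36, 2.53, 3.39, 0.49, 1.48] [-0.02, 0.43, 2.25, 3.58, 0.29, 1.28]
42 -6 [-0.18, 0.34, 2.66, 3.05, 0.6, 1.59] [-0.18, 0.34, 2.65, 3.05, 0.59, 1.59]
[... 344 characters left out ...]
.69] [-0.45, 0.34, 2.65, 2.48, 0.61, 1.7] [-0.43, 0.35, 2.63, 2.49, 0.59, 1.73] [-0.38, 0.35, 2.56, 2.49, 0.54, 1.78] [-0.25, 0.43, 2.27, 2.38, 0.34, 2.04]
45 -12 [-0.03, 0.41, 2.69, 3.33, 0.75, 1.56] [-0.03, 0.41, 2.68, 3.33, 0.74, 1.56] [-0.03, 0.41, 2.66, 3.34, 0.71, 1.55] [-0.03, 0.4, 2.58, 3.36, 0.64, 1.52] [-0.02, 0.46, 2.29, 3.49, 0.4, 1.38]
45 -6 None None [-0.18, 0.41, 2.69, 3.07, 0.74, 1.58] [-0.15, 0.4, 2.61, 3.08, 0.66, 1.58] [-0.1, 0.45, 2.31, 3.15, 0.41, 1.57]
45 0 None None None [-0.28, 0.4, 2.62, 2.82, 0.67, 1.62] [-0.18, 0.45, 2.32, 2.82, 0.42, 1.74]
45 6 None None [-0.46, 0.41, 2.69, 2.55, 0.75, 1.6] [-0.41, 0.4, 2.61, 2.56, 0.68, 1.67] [-0.27, 0.45, 2.31, 2.51, 0.45, 1.89]
```

```bash
cat > mv.py <<'E'
from h import *
from cell import r,solver,get_image
import cv2
p=r.get_obs()['tcp_pos']
a,o=ori(0,42,-1)
q2=np.array(solver.solve_ik(np.array([.51,0,.02])-a*OFF,o));print(q2.round(2))
pr=lambda n:print(n,r.get_obs()['t'],r.get_obs()['tcp_pos'].round(3),r.get_obs()['force'].round(1))
r.move_l(p+[-.03,.05,.2],velocity=.2);pr("A")
q=np.array(r.get_obs()['qpos']);q[1]=-.1;q[4]=.6;r.goto_joints(q);pr("B")
c=q2.copy();c[0]+=.45;c[1]=-.15;r.goto_joints(c);pr("C")
cv2.imwrite("pics/scene2.png",get_image("scene")[:,:,::-1])
E
python3 mv.py
```

```text
[-0.32  0.34  2.66  2.76  0.6   1.65]
A 13.45 [0.476 0.13  0.217] [-0.4 -0.6 -0.1]
B 14.625 [0.55  0.332 0.448] [ 0.4 -0.  -0.9]
C 17.6083 [0.431 0.208 0.249] [ 0.9  0.6 -0.2]
```

View pics/scene2.png

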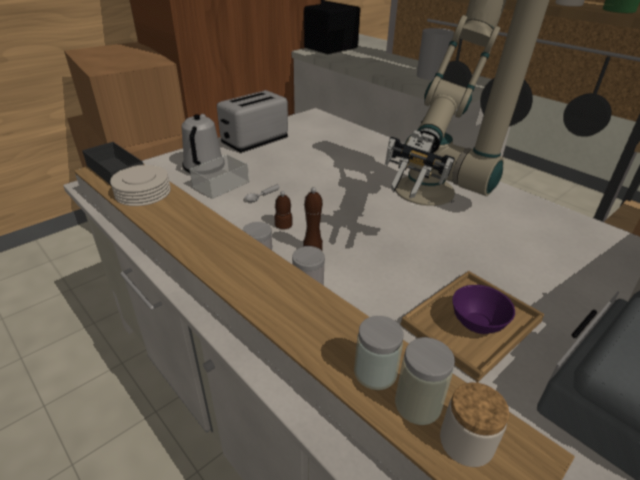

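The arm is raised at the upper right, holding clear. The mill stands upright at (313,220) and nothing else has been disturbed. Now I'll lower the hand, swing in and push.

```bash
cat > leg2.py <<'E'
from h import *
from cell import r,solver,get_image
import cv2
a,o=ori(0,42,-1)
P=lambda x,y:np.array([x,y,.02])-a*OFF
pr=lambda n:print(n,r.get_obs()['t'],r.get_obs()['tcp_pos'].round(4),r.get_obs()['force'].round(1))
q2=np.array(solver.solve_ik(P(.51,0),o))
c=q2.copy();c[0]+=.45;r.goto_joints(c);pr("low")
r.goto_joints(q2);pr("q2")
r.move_l(P(.547,-.0003),velocity=.05);pr("touch")
r.move_l(P(.665,-.0035),velocity=.035);pr("near")
print(r.move_l(P(.688,-.0035),velocity=.015,threshold=6));pr("end")
cv2.imwrite("pics/top2.png",get_image("top")[:,:,::-1])
a=cv2.imread("pics/top2.png")[165:285,245:405]
cv2.imwrite("pics/c5.png",cv2.resize(a,None,fx=5,fy=5,interpolation=cv2.INTER_CUBIC))
E
python3 leg2.py
```

```text
low 18.5583 [0.4303 0.2079 0.0205] [-0.1 -0.3 -0.3]
q2 19.4083 [4.775e-01 4.000e-04 2.070e-02] [-0.6  0.6  0.3]
touch 20.3 [ 5.142e-01 -2.000e-04  1.970e-02] [-0.8 -0.1 -0. ]
near 23.825 [ 0.6326 -0.0035  0.02  ] [-1.2 -0.  -0.6]
True
end 24.95 [ 0.6497 -0.0035  0.019 ] [-1.5  0.2  1.3]
```

View pics/c5.png

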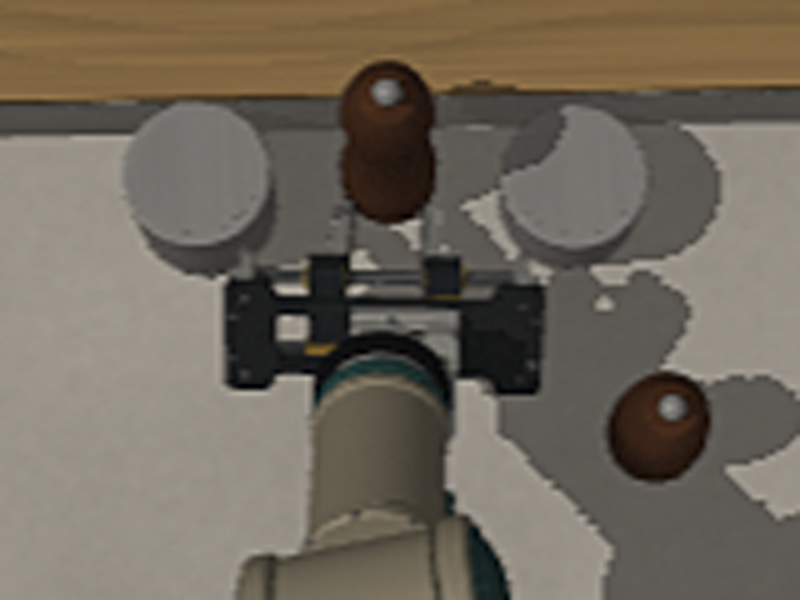

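The mill is upright in the gap, with its ball at crop (387,92) and its foot near the ledge; the tins are unmoved. I'll press gently once more to confirm contact, then draw back.

```bash
python3 - <<'E'
from h import *
from cell import r,get_image
import cv2
print(t(387,92,.21))
pr=lambda n:print(n,r.get_obs()['t'],r.get_obs()['tcp_pos'].round(4),r.get_obs()['force'].round(1))
p=r.get_obs()['tcp_pos'];print(p)
print(r.move_l([.657,-.0035,.02],velocity=.008,threshold=6));pr("p")
r.move_l([.645,-.0035,.02],velocity=.02);r.move_l([.56,-.0035,.02],velocity=.1);pr("back")
cv2.imwrite("pics/top3.png",get_image("top")[:,:,::-1]);cv2.imwrite("pics/scene3.png",get_image("scene")[:,:,::-1])
a=cv2.imread("pics/top3.png")[165:285,245:405];b=cv2.imread("pics/scene3.png")[180:300,230:390]
cv2.imwrite("pics/c6.png",cv2.resize(np.hstack([a,b]),None,fx=2.5,fy=2.5,interpolation=cv2.INTER_CUBIC))
E
```

```text
[ 0.6778 -0.0046]
[ 0.64948812 -0.00348237  0.01877751]
True
p 25.6167 [ 0.6497 -0.0035  0.0171] [-1.  -0.8  0.9]
back 27.0333 [ 0.561  -0.0037  0.0204] [ 0.8 -0.1 -0.8]
```

View pics/c6.png

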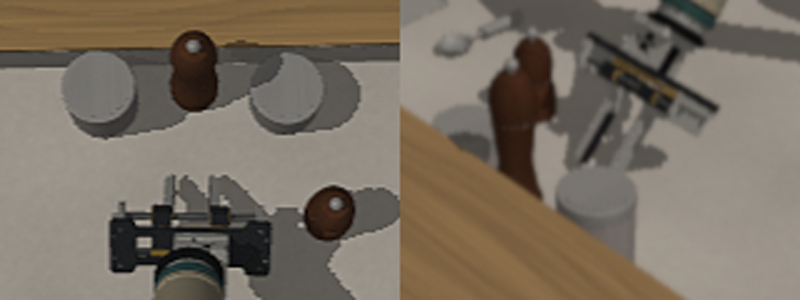

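```bash
python3 - <<'E'
from cell import r,job
r.move_l([.50,-.0035,.022],velocity=.1);r.hold(.5);print(r.get_obs()['t'],job.sign_off())
E
```

```text
the job is handed in; nothing more can be done
28.3833 None
```

The pepper mill stands upright against the ledge about midway between the two tins and touching neither; nothing else was moved, the arm is drawn back clear, and the job was handed in at 28.4 s.

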